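# Re-index the swivel work table with its sprung T-handle lock

### The arm

A 6-joint arm with a two-finger parallel gripper is mounted at the origin on the work surface; the furniture and walls round the work are solid. World frame = base frame: x ahead of the robot, y to its left, z up, the work surface at z = 0. Lengths are in m, angles in rad, forces in N, time in s.
With the tool pointing down it reaches from about 0.3 to 0.775 m from the base axis. Payload 14.6 kg.
Tool frame: the origin (TCP) lies on the mounting face of the last link; the fingertips stand 199 mm ahead of it and the grasp point (between the pads) lies 180 mm ahead of it; z points along the fingers, y is the direction in which the jaws open and shut (so a half turn about z gives the same grasp; the last joint's range is limited). The gripper opens to 94 mm and grips with 3 to 60 N. Pads are 16 mm wide; open, the fingers measure 119 mm over their backs; the gripper's body (75 mm by 177 mm) begins 78 mm behind the grasp point.
Start: joints at [-1.317, 0.3, 1.521, -0, 1.321, -0.067], TCP at [0.173, -0.522, 0.405] pointing down, gripper open.
Joint ranges: [-3.03, 3.03], [-0.79, 2.21], [0.23, 2.52], [-1.04, 4.18], [0, 3.07], [-2.55, 2.55]. Speed limits (rad/s): [2.22, 2.22, 2.57, 3.14, 3.14, 3.14].

### API

Orientations are given as [roll, pitch, yaw] about the fixed x, y, z axes, in that order (R = Rz(yaw) Ry(pitch) Rx(roll)).
In Python, from station import sensors, vision, job gives the robot as it stands. The module is installed in compiled form; this text tells all that it offers.
- The arm moves only by the tool arm_command, never from a script. Its argument "plan" is one flat list of numbers, 5 for each row, row after row: the closure, from -1 (fully open) to 1 (shut), so that 0 is half open, then the shift along the world's x, y, z scaled (see below), then the turn about the world's z scaled (see below). A call has 1 to 20 rows; each row is the pose to reach, as a shift and turn from the pose commanded when the call began; what a row does not reach only later rows make up. The controller multiplies each number of a shift by 400 mm and each number of a turn by 120 degrees. A row lasts 1/10 s, in which the tool goes at most 50 mm and 8.59 degrees, less where a joint would pass 70% of its speed; a pose out of reach is approached as far as the arm can. A call with a number of a shift or a turn outside -1 to 1 is refused whole. A call with a gripper value outside its range is refused whole. The fingers move at their own pace and stop on an object; "newtons" is the grip in N (left out, the last holds). Time passes only in rows, so rows that repeat a pose let the fingers close. It gives the time, the measured TCP pose, the force and the opening at its end, in the units of the state.
- sensors.get_obs(): the state, without advancing time (a new reading comes with each control period).
- vision.camera(name): name is "scene" or "top"; returns the picture (400x640x3 uint8, blue, green, red); there is no depth.
- vision.camera_params(name): a dict with "intrinsics" (3x3 intrinsics, pixels), "rvec" (rotation vector, rad) and "tvec" (3), from world to camera coordinates, as OpenCV has them. Camera axes: x right, y down, z forward; pixel columns grow to the right and rows downward; lengths in m; the calibration is good to about 2 mm. A picture is of the moment at which its call begins. camera_params takes no time and is no camera call.
- job.hand_in(): hands the job in, once; it reports no verdict.
Trained networks look in the newest picture that a camera, given by its name, has taken for a name from the list of things; names that differ only in an ending like _2 or _b are one class to them, and where a whole thing is asked for, a point or a joint stands for the part that bears it (a point fixed in the world has none). Each returns a list of dicts, best first, with "confidence" (0 to 1); they miss things now and then, are a little off and sometimes report something else, mostly with a low value. They report only what shows in the picture. A call takes as long as a camera call.
- vision.search_frame(name, camera): "at" ([row, column] in pixels, amid what is visible of it).
- vision.silhouettes(name, camera): "mask" (400x640 bool, what is visible of it) and "at" ([row, column] in pixels, amid what is visible of it).
- vision.pinpoint(name, camera): "at" ([row, column] in pixels: a listed point, or the origin of a listed thing).
The state is a dict: "time_s": time; "qpos": joint angles; "joint_vel": joint speeds; "tau": joint torques, N m; "ee_pos": TCP position; "eef_rot": TCP orientation; "force": force on the tool from outside, world axes, zero at the start; "moment": the same for the moment, N m; "grip_width": finger opening in m.
Only numpy, scipy, OpenCV 4.12 (cv2) and the standard library are available. Lean on these libraries where they do the work, as an engineer would, in place of code of your own. Each camera call takes 0.05 s, during which the arm holds its last target.

### The job

Move the swivel table that carries the wooden block from its first notch to its second one and leave it locked there. Pull the sprung T-handle up, turn it into its rest notch and let go so that it stays up by itself; swing the table counterclockwise by its upright post; then lift the T-handle out of its rest notch, turn it back and let it spring down, feeling with the table for the second notch until the lock snaps fully home in it. Let go of everything and leave the other things on the bench where they are.

Things in the scene. Friction and masses are not known exactly. Their poses are not given: they have to be found in the camera images.
- fixture: Grey round base (236 mm across, fixed to the bench) of a swivel work table. Origin: on the table's vertical pivot at bench height; z up. Its bracket, on the -y side, carries the lock, whose vertical axis stands at (0, -105) mm in this frame: a steel collar (54 mm across, top 90 mm above the bench, two stop blocks on it to 100 mm) with the T-handle above.
- handle_grip (a point): Middle of the lock's black T-handle bar: 80 mm long, 18 mm wide, 24 mm high, level; bar along this point's x axis, z up. 126 mm above the bench with the lock home. Bar parallel with the fixture's x axis when home. The bar hangs on a 16 mm stem; 25 mm of free height lies under it down to the collar (15 mm over the collar's two stop blocks). The point moves and turns with the bar.
- lock (a joint): Height of the sprung lock (m): 0 = tongue fully home in a notch; 0.012 = tongue resting on the rim between notches; 0.016 = parked in the rest notch; 0.026 = top stop. Spring and weight push it down with 9 N at home, 12 N at the top. A side lug lets the handle turn only while lifted above 0.020; to leave the rest notch it must be lifted above 0.020 again.
- lock_turn (a joint): Turn of the T-handle (rad), counterclockwise from above positive: 0 = home, lug over its deep slot, where alone the lock can go down; 1.40 = lug over the rest notch (4 mm deep, catches within about 0.08 rad), where the lock stays up when let go; stops at -0.06 and 1.55.
- table (a joint): Turn of the swivel table (rad), counterclockwise from above positive. Locked at 0 in the first notch at the start; range -0.02 to 1.08; stays where it is left. The second notch is in a steel stop segment clamped to the rim at a place that differs: it comes under the lock somewhere from 0.60 to 1.01 rad, with 2 mm play for the tongue to either side. Feel for it with the tongue let down on the rim.
- post_grip (a point): Grip point on the axis of the table's upright black post: 24 mm in diameter, 42 to 112 mm above the bench; this point 94 mm up, 100 mm from the pivot, on the side away from the lock. It moves on an arc about the fixture's origin. With the tongue let down on the rim it takes about 6 N at the post to swing the table, until the tongue drops 12 mm into the notch and holds it fast.
- nail_box: Bystander: open carton 86 x 86 x 78 mm. Origin under its centre.
- paint_tin: Bystander: tin 103 mm across, 120 mm high. Origin under its centre.
- battery: Bystander: spare tool battery 70 x 116 x 61 mm. Origin under its centre.
- tape_measure: Bystander: tape measure 71 x 87 x 36 mm beside the fixture. Origin under its centre.
- sanding_block: Bystander: cork sanding block 64 x 107 x 31 mm beside the fixture. Origin under its centre.

How it is judged:
On the way, in this order (a step that is already met when the one before it is completed fails the run):
1. the T-handle stands parked in its rest notch and has been let go (value of joint lock between 0.013 and 0.019 m and value of joint lock_turn above 1.2 rad and contact force between the fingers and fixture below 0.3 N), for 0.2 s.
2. the table has been swung away from the first notch (value of joint table above 0.2 rad), for 0.1 s.
At the end, for the whole second after the job is handed in: The lock is fully home (within 4 mm of its lowest position, T-handle turned back to within 0.3 rad of home) in the second notch, the table standing still more than 0.5 rad from where it began (value of joint lock below 0.004 m and value of joint lock_turn below 0.3 rad and value of joint table above 0.5 rad and velocity of joint table between -0.05 and 0.05 rad/s); the robot touches nothing.
It fails at once if a bystander is pushed more than 30 mm (distance of any of nail_box, paint_tin, battery, tape_measure, sanding_block from where it was at the start of the episode above 0.03 m).
It also fails if it takes over 72 s, if anything falls off the work surface, if the arm or the gripper's body presses on something with over 40 N, if the wrist force passes 120 N, or if a joint passes its speed limit or range.

## Working session

There is one attempt and no reset: what is moved stays moved. The work goes in short steps, Python scripts to look and compute and a tool call to move; the robot and the scene stay as the last step left them, time stands still between calls to the robot, and variables do not carry over. Pictures are saved under pics/ and viewed, and the job is handed in when it is done.

Besides the shell and the picture viewer there is one more tool, called by a JSON object that holds its "method" and its "body", one argument or row to a line. arm_command: Moves the arm, as the interface text tells. Its arguments: {"type":"object","properties":{"plan":{"type":"array"},"newtons":{"type":"number"}},"required":["plan"]}

```bash
mkdir -p pics
cat > h.py <<'E'
import numpy as np, cv2
from station import sensors, vision, job
def P(c):
    p=vision.camera_params(c);K=np.array(p["intrinsics"],float);R=cv2.Rodrigues(np.array(p["rvec"],float))[0];t=np.array(p["tvec"],float).ravel();return K,R,t
def ray(c,at,z):
    K,R,t=P(c);d=R.T@np.linalg.inv(K)@np.array([at[1],at[0],1.]);o=-R.T@t
    return o+d*(z-o[2])/d[2]
def proj(c,X):
    K,R,t=P(c);q=K@(R@np.array(X)+t);return q[1]/q[2],q[0]/q[2]
E
python3 - <<'E'
from h import *
for c in("scene","top"):
    im=vision.camera(c);cv2.imwrite(f"pics/{c}0.png",im)
    for n,z in(("fixture",0),("handle_grip",.126),("post_grip",.094)):
        for d in vision.pinpoint(n,c)[:2]: print(c,n,np.round(d["at"],1),round(d["confidence"],2),ray(c,d["at"],z).round(4))
    K,R,t=P(c);print((-R.T@t).round(3))
print(sensors.get_obs())
E
```

```text
scene fixture [209.5 341.1] 0.97 [0.574  0.1106 0.    ]
scene handle_grip [218.8 328.2] 0.77 [0.5493 0.0164 0.126 ]
scene post_grip [165.5 363.6] 0.68 [0.6196 0.1942 0.094 ]
[ 0.595 -0.457  1.076]
top fixture [189.8 298.9] 0.97 [0.5566 0.1255 0.    ]
top handle_grip [187.2 339. ] 0.59 [0.5429 0.0131 0.126 ]
top post_grip [164.  266.3] 0.82 [0.6151 0.2072 0.094 ]
[0.374 0.049 1.243]
{'time_s': 0.4, 'qpos': array([-1.31660594e+00,  2.99995097e-01,  1.52110159e+00, -7.73426359e-06,
        1.32067561e+00, -6.65884941e-02]), 'joint_vel': array([-9.66261524e-05, -1.64045826e-04, -7.31770252e-05, -4.75928442e-04,
       -8.82553108e-04,  2.22347891e-04]), 'tau': array([-3.22532142e-04, -5.31198907e+01, -3.52603626e+01,  7.08066649e-02,
        2.18903599e-02,  4.58780107e-06]), 'ee_pos': array([ 0.17341795, -0.5219323 ,  0.40455038]), 'eef_rot': array([-3.14141291e+00, -4.47644838e-06,  3.20780791e-01]), 'force': array([0.00473922, 0.21566892, 0.72425088]), 'moment': array([ 0.0277723 ,  0.00361041, -0.01461762]), 'grip_width': 0.09402709250669401}
```

View pics/scene0.png

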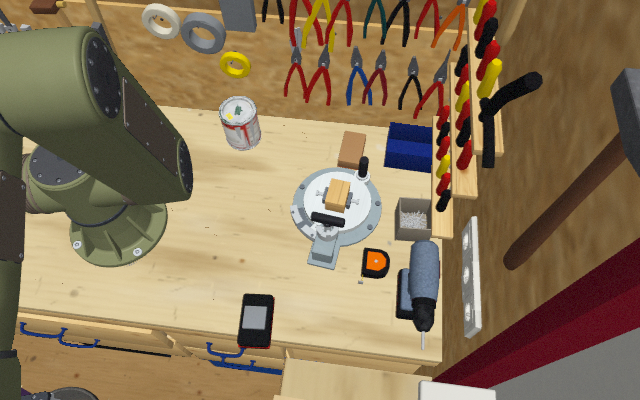

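View pics/top0.png

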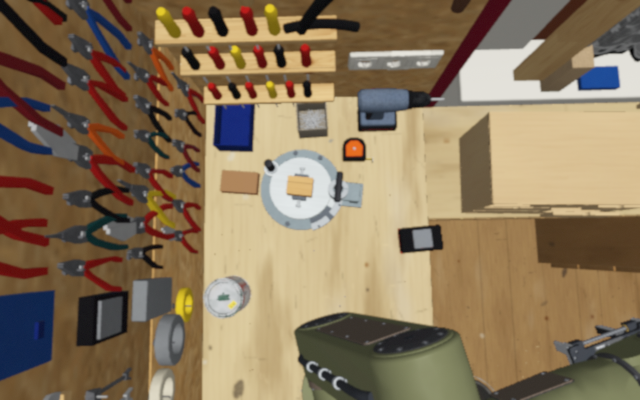

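Run:
```python
from h import *
for c,(r0,r1,c0,c1) in(("scene",(140,280,270,410)),("top",(130,250,210,380))):
    im=vision.camera(c);k=cv2.resize(im[r0:r1,c0:c1],None,fx=4,fy=4,interpolation=cv2.INTER_CUBIC);cv2.imwrite(f"pics/{c}z.png",k)
    for n in("fixture","handle_grip","post_grip","table","lock"):
        for d in vision.silhouettes(n,c)[:1]:
            m=d["mask"];ys,xs=np.nonzero(m);print(c,n,round(d["confidence"],2),m.sum(),np.round(d["at"],1),ys.min(),ys.max(),xs.min(),xs.max())
            np.save(f"m_{c}_{n}.npy",m)
    for n in("handle_grip","post_grip","fixture"):
        for d in vision.pinpoint(n,c)[:1]: print(n,np.round(d["at"],1),round(d["confidence"],2))
```

```text
scene fixture 0.57 6505 [210.4 333.8] 156 270 289 381
scene handle_grip 0.96 357 [217.4 327.5] 212 230 311 344
scene post_grip 0.6 3760 [201.9 340.1] 156 240 289 370
scene table 0.68 3657 [205.8 337.7] 156 240 289 370
scene lock 0.63 397 [219.2 327.5] 211 231 311 344
handle_grip [220.5 326.3] 0.69
post_grip [162.5 365.6] 0.76
fixture [205.6 338. ] 0.56
top fixture 0.77 5889 [190.8 303.7] 149 229 260 362
top handle_grip 0.55 230 [188.1 340.4] 171 201 333 342
top post_grip 0.72 3532 [189.7 303. ] 158 228 264 340
top table 0.92 3663 [188.3 299.6] 157 228 263 340
top lock 0.68 186 [187.4 336.7] 172 201 333 341
handle_grip [186.3 343.1] 0.73
post_grip [165.3 270.8] 0.81
fixture [190.2 300.5] 0.87
```

View pics/scenez.png

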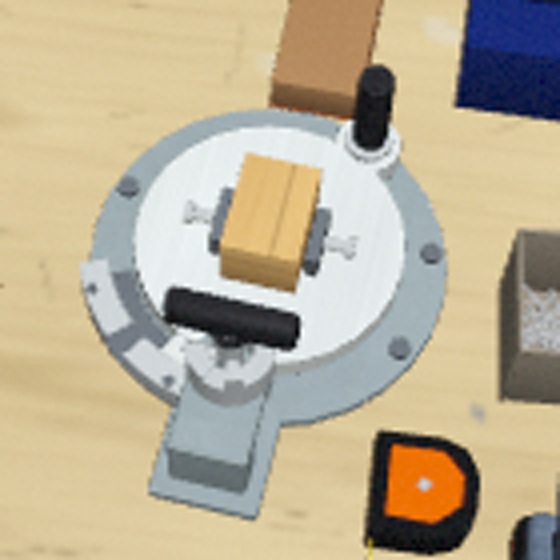

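View pics/topz.png

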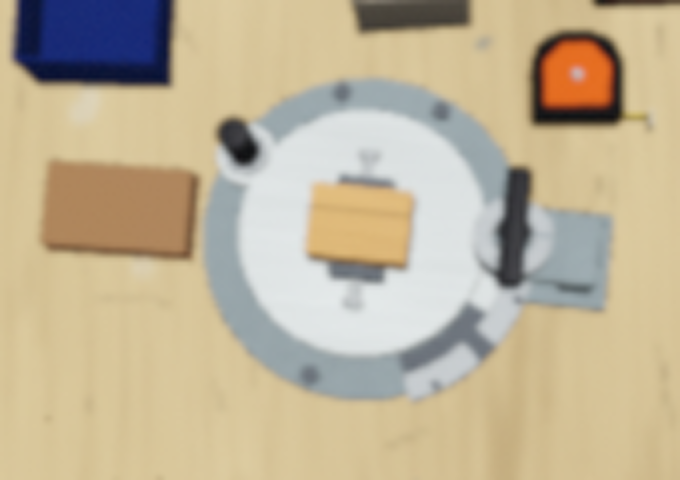

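Run:
```python
from h import *
def cr(c,u,v): return (140+v/4,270+u/4) if c=="scene" else (130+v/4,210+u/4)
for n,z,s,t in(("post top",.112,(376,72),(233,133)),("bar",.138,(234,312),(516,227)),("barA",.138,(172,300),(513,283)),("barB",.138,(293,325),(519,172))):
    print(n,ray("scene",cr("scene",*s),z).round(4),ray("top",cr("top",*t),z).round(4))
# notch, table disc centre
for z in (.03,.04): print(z,"disc",ray("top",cr("top",361,232),z).round(4),"notch",ray("top",cr("top",484,345),z).round(4),ray("scene",cr("scene",128,325),z).round(4))
for z in (0,.015,.03): print(z,"base edges", [ray("top",cr("top",*q),z).round(4)[:2].tolist() for q in((203,237),(355,400),(365,77))])
m=np.load("m_top_table.npy")
```

```text
post top [0.6184 0.2049 0.112 ] [0.6132 0.1995 0.112 ]
bar [0.5503 0.0125 0.138 ] [0.5422 0.0135 0.138 ]
barA [0.5141 0.0158 0.138 ] [0.5059 0.0162 0.138 ]
barB [0.5846 0.0085 0.138 ] [0.5781 0.0107 0.138 ]
0.03 disc [0.5573 0.1197 0.03  ] notch [0.4754 0.0343 0.03  ] [0.4795 0.0491 0.03  ]
0.04 disc [0.5558 0.1191 0.04  ] notch [0.4746 0.0345 0.04  ] [0.4806 0.0442 0.04  ]
0 base edges [[0.5604, 0.2365], [0.4401, 0.1272], [0.6767, 0.1171]]
0.015 base edges [[0.5582, 0.2342], [0.4393, 0.1263], [0.673, 0.1163]]
0.03 base edges [[0.5559, 0.2319], [0.4385, 0.1254], [0.6694, 0.1155]]
```

{"method": "arm_command", "body": {
  "plan": [-1,0.32,0.8,0,-0.1,-1,0.32,0.8,0,-0.196,-1,0.32,0.8,0,-0.196,-1,0.32,0.8,0,-0.196,-1,0.32,0.8,0,-0.196,-1,0.32,0.8,0,-0.196,-1,0.32,0.8,0,-0.196,-1,0.32,0.8,0,-0.196,-1,0.32,0.8,0,-0.196],
  "newtons": 50
}}

```text
time_s: 2.2
ee_pos: [0.3016, -0.2015, 0.4049]
eef_rot: [3.141, -0.001, -0.087]
force: [-0.4, -0.1, -0.0]
grip_width: 0.0939
```

{"method": "arm_command", "body": {
  "plan": [-1,0.612,0.537,-0.11,0,-1,0.612,0.537,-0.11,0,-1,0.612,0.537,-0.11,0,-1,0.612,0.537,-0.11,0,-1,0.612,0.537,-0.11,0,-1,0.612,0.537,-0.11,0,-1,0.612,0.537,-0.11,0,-1,0.612,0.537,-0.11,0,-1,0.612,0.537,-0.11,0]
}}

```text
time_s: 3.1
ee_pos: [0.5465, 0.0115, 0.3599]
eef_rot: [3.141, 0.001, -0.091]
force: [0.1, 0.3, 0.4]
grip_width: 0.0941
```

Run:
```python
from h import *
for c,(r0,r1,c0,c1) in(("scene",(120,260,250,390)),("top",(130,250,250,420))):
    im=vision.camera(c);k=cv2.resize(im[r0:r1,c0:c1],None,fx=4,fy=4,interpolation=cv2.INTER_CUBIC);cv2.imwrite(f"pics/{c}a.png",k)
```

```text
(no output)
```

View pics/scenea.png

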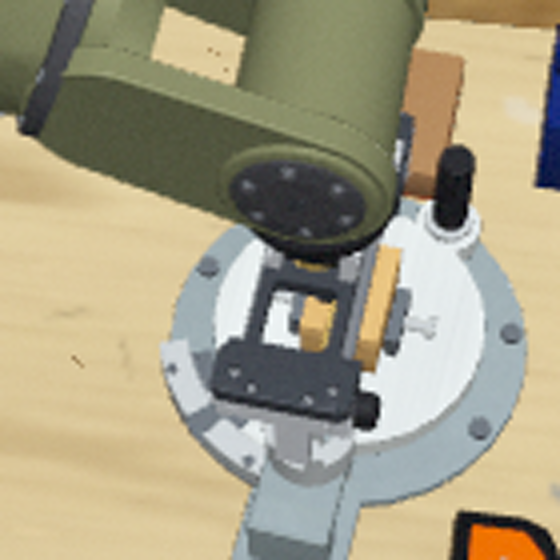

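View pics/topa.png

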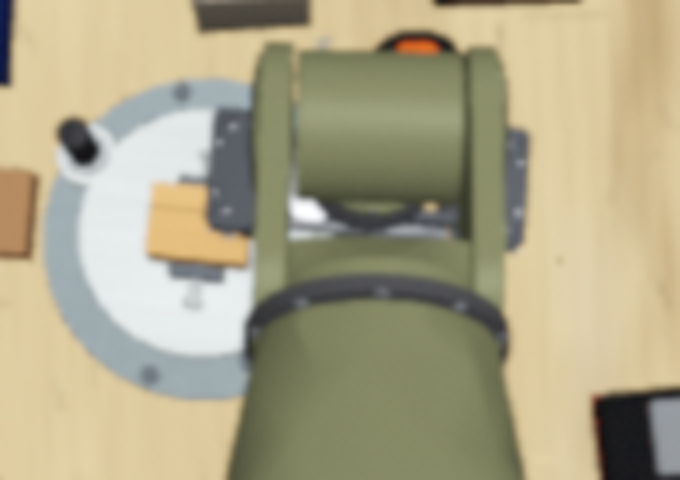

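{"method": "arm_command", "body": {
  "plan": [-1,0,0,-0.06,0,-1,0,0,-0.1,0,-1,0,0,-0.133,0,-1,0,0,-0.133,0,-0.5,0,0,-0.133,0,-0.2,0,0,-0.133,0,0.2,0,0,-0.133,0,0.4,0,0,-0.133,0],
  "newtons": 10
}}

```text
time_s: 4.0
ee_pos: [0.5463, 0.0129, 0.308]
eef_rot: [-3.142, -0.001, -0.09]
force: [-0.1, -0.8, 0.0]
grip_width: 0.065
```

{"method": "arm_command", "body": {
  "plan": [0.6,0,0,0,0,1,0,0,0,0,1,0,0,0,0,1,0,0,0,0,1,0,0,0,0,1,0,0,0,0,1,0,0,0,0,1,0,0,0,0]
}}

```text
time_s: 4.8
ee_pos: [0.5462, 0.0133, 0.3074]
eef_rot: [-3.141, 0.0, -0.09]
force: [-0.2, 5.3, -0.9]
grip_width: 0.0232
```

{"method": "arm_command", "body": {
  "plan": [1,0,0.003,0,0,1,0,0.006,0,0,1,0,0.006,0,0,1,0,0.006,0,0,1,0,0.006,0,0]
}}

```text
time_s: 5.3
ee_pos: [0.5463, 0.0147, 0.3075]
eef_rot: [3.14, -0.0, -0.09]
force: [0.2, -6.4, 0.0]
grip_width: 0.0235
```

{"method": "arm_command", "body": {
  "plan": [1,0,-0.003,0,0,1,0,-0.003,0,0,1,0,-0.003,0,0,1,0,-0.003,0,0,1,0,-0.003,0,0],
  "newtons": 45
}}

```text
time_s: 5.8
ee_pos: [0.5462, 0.014, 0.3075]
eef_rot: [3.141, -0.0, -0.09]
force: [1.2, -2.3, 0.3]
grip_width: 0.022
```

Run:
```python
from h import *
for c,(r0,r1,c0,c1) in(("scene",(170,270,280,400)),):
    im=vision.camera(c);k=cv2.resize(im[r0:r1,c0:c1],None,fx=6,fy=6,interpolation=cv2.INTER_CUBIC);cv2.imwrite(f"pics/{c}b.png",k)
print(sensors.get_obs()["force"],sensors.get_obs()["moment"],sensors.get_obs()["grip_width"])
```

```text
[ 0.06911649 -2.38250278  1.15513551] [-0.43002972 -0.119993    0.02457516] 0.021940741393540124
```

View pics/sceneb.png

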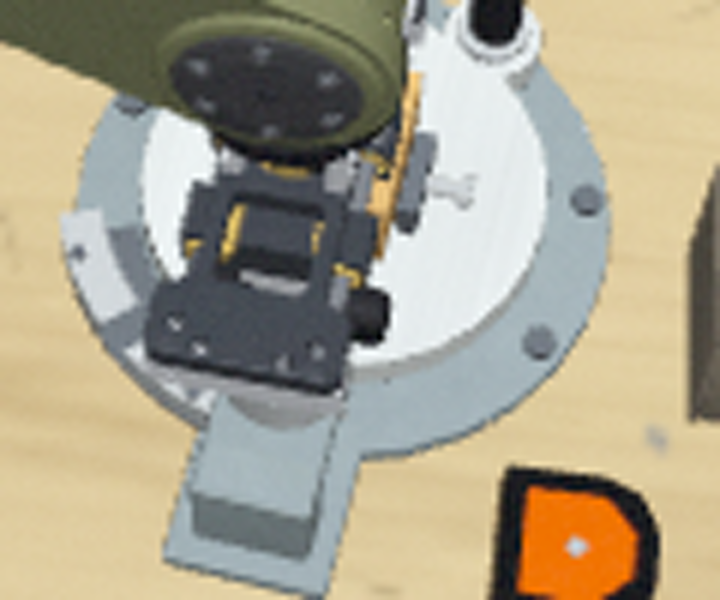

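{"method": "arm_command", "body": {
  "plan": [1,0,-0.003,0.02,0,1,0,-0.003,0.04,0,1,0,-0.003,0.057,0,1,0,-0.003,0.057,0,1,0,-0.003,0.057,0]
}}

```text
time_s: 6.35
ee_pos: [0.5461, 0.0133, 0.3295]
eef_rot: [-3.14, 0.001, -0.09]
force: [4.7, 4.7, -11.4]
grip_width: 0.0214
```

{"method": "arm_command", "body": {
  "plan": [1,0,0.002,0.003,0,1,0,0.002,0.003,0.06,1,0,0.002,0.003,0.12,1,0,0.002,0.003,0.18,1,0,0.002,0.003,0.24,1,0,0.002,0.003,0.3,1,0,0.002,0.003,0.36,1,0,0.002,0.003,0.42,1,0,0.002,0.003,0.48,1,0,0.002,0.003,0.54,1,0,0.002,0.003,0.6,1,0,0.002,0.003,0.64,1,0,0.002,0.003,0.67,1,0,0.002,0.003,0.67,1,0,0.002,0.003,0.67,1,0,0.002,0.003,0.67]
}}

```text
time_s: 7.95
ee_pos: [0.5459, 0.0144, 0.3302]
eef_rot: [-3.138, -0.001, 1.314]
force: [1.1, 7.5, -11.6]
grip_width: 0.022
```

{"method": "arm_command", "body": {
  "plan": [1,0,0,-0.01,0,1,0,0,-0.016,0,1,0,0,-0.02,0,1,0,0,-0.02,0,1,0,0,-0.02,0]
}}

```text
time_s: 8.45
ee_pos: [0.5459, 0.0144, 0.3232]
eef_rot: [-3.139, -0.001, 1.314]
force: [-3.6, 8.2, -1.5]
grip_width: 0.0214
```

Run:
```python
from h import *
for c,(r0,r1,c0,c1) in(("scene",(170,270,280,400)),):
    im=vision.camera(c);k=cv2.resize(im[r0:r1,c0:c1],None,fx=6,fy=6,interpolation=cv2.INTER_CUBIC);cv2.imwrite(f"pics/{c}c.png",k)
o=sensors.get_obs();print(o["force"],o["moment"],o["grip_width"],o["ee_pos"])
```

```text
[-3.1491679   7.91832235 -1.702774  ] [ 1.48924175  0.42983719 -0.07962366] 0.021802512590637965 [0.54589625 0.01439945 0.32323891]
```

View pics/scenec.png

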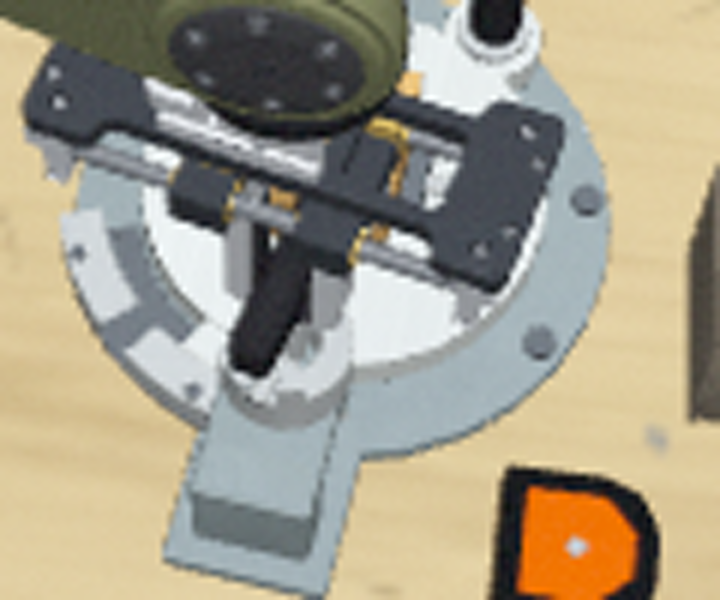

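{"method": "arm_command", "body": {
  "plan": [0.6,0,0,0,0,0.3,0,0,0,0,0,0,0,0,0,-0.3,0,0,0,0,-0.3,0,0,0,0,-0.3,0,0,0.05,0,-0.3,0,0,0.15,0,-0.3,0,0,0.2,0,-0.3,0,0,0.2,0]
}}

```text
time_s: 9.4
ee_pos: [0.5463, 0.0136, 0.4065]
eef_rot: [3.137, -0.001, 1.313]
force: [0.6, -0.5, -0.6]
grip_width: 0.0611
```

Run:
```python
from h import *
for c,(r0,r1,c0,c1) in(("scene",(150,270,270,400)),):
    im=vision.camera(c);k=cv2.resize(im[r0:r1,c0:c1],None,fx=5,fy=5,interpolation=cv2.INTER_CUBIC);cv2.imwrite(f"pics/{c}d.png",k)
o=sensors.get_obs();print(o["force"],o["moment"],o["grip_width"],o["ee_pos"])
```

```text
[-0.25364674 -0.37073612 -0.13216799] [-0.02817816 -0.10153758 -0.05096762] 0.06086925766985418 [0.54617263 0.01360995 0.40433998]
```

View pics/scened.png

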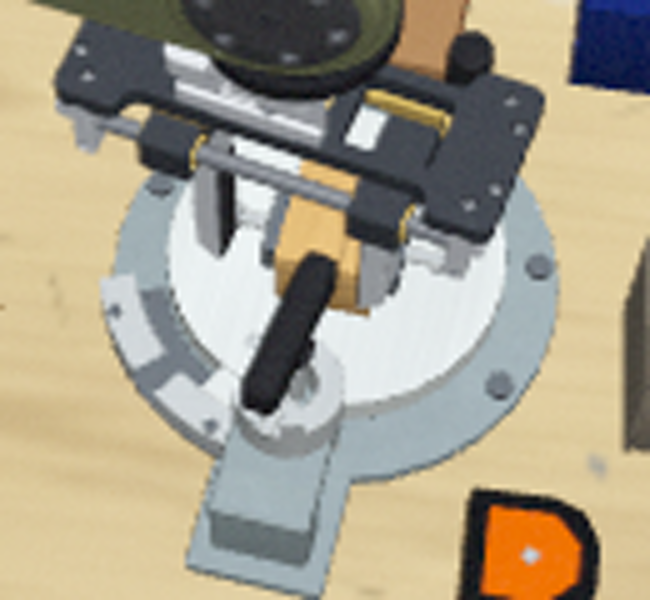

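Run:
```python
from h import *
f=lambda u,v:(150+v/5,270+u/5)
for z in(.138,.154):
    a=ray("scene",f(260,390),z);b=ray("scene",f(320,262),z);d=b-a;print(z,a,b,np.hypot(*d[:2]),np.arctan2(d[1],d[0]))
```

```text
0.138 [ 0.53869329 -0.01435039  0.138     ] [0.55829141 0.05442848 0.138     ] 0.07151656406130376 1.2932089966545546
0.154 [ 0.53964589 -0.02189176  0.154     ] [0.55890975 0.04571402 0.154     ] 0.07029679157883711 1.293208996654556
```

{"method": "arm_command", "body": {
  "plan": [-0.6,0.17,0.466,0,-0.06,-0.6,0.17,0.466,0,-0.12,-0.6,0.17,0.466,0,-0.173,-0.6,0.17,0.466,0,-0.173,-0.6,0.17,0.466,0,-0.173,-0.6,0.17,0.466,0,-0.173,-0.6,0.17,0.466,-0.1,-0.173,-0.6,0.17,0.466,-0.2,-0.173,-0.6,0.17,0.466,-0.2,-0.173]
}}

```text
time_s: 10.35
ee_pos: [0.6134, 0.1984, 0.3178]
eef_rot: [-3.136, 0.007, 0.95]
force: [-0.2, -0.8, 0.1]
grip_width: 0.075
```

Run:
```python
from h import *
for c,(r0,r1,c0,c1) in(("scene",(110,250,290,430)),):
    im=vision.camera(c);k=cv2.resize(im[r0:r1,c0:c1],None,fx=4,fy=4,interpolation=cv2.INTER_CUBIC);cv2.imwrite(f"pics/{c}e.png",k)
o=sensors.get_obs();print(o["force"],o["moment"],o["grip_width"],o["ee_pos"],o["eef_rot"])
```

```text
[ 0.40787312  0.1273648  -0.18306116] [ 0.01638013 -0.05689923 -0.00501991] 0.07478403433352704 [0.61398263 0.19874698 0.32164272] [-3.13860056  0.00377569  0.94991647]
```

View pics/scenee.png

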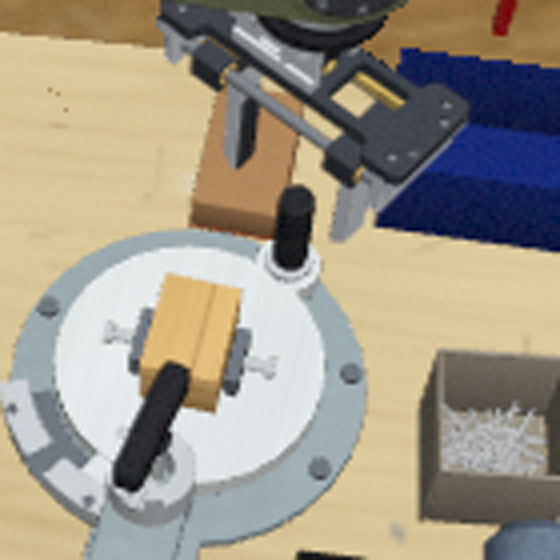

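{"method": "arm_command", "body": {
  "plan": [-0.6,0,0,-0.06,0,-0.6,0,0,-0.115,0,-0.6,0,0,-0.115,0,-0.2,0,0,-0.115,0,0.2,0,0,-0.115,0,0.6,0,0,-0.115,0,0.6,0,0,-0.115,0,0.6,0,0,-0.115,0,0.6,0,0,-0.115,0],
  "newtons": 12
}}

```text
time_s: 11.3
ee_pos: [0.6142, 0.2001, 0.2776]
eef_rot: [3.142, -0.0, 0.951]
force: [0.4, 0.5, -0.2]
grip_width: 0.031
```

Run:
```python
from h import *
o=sensors.get_obs();print(o["force"],o["grip_width"],o["ee_pos"])
a0=np.deg2rad(54.5);r=.1
for t in np.arange(.05,.8,.05):
    print(round(t,2),np.round([r*(np.cos(a0+t)-np.cos(a0))/.4,r*(np.sin(a0+t)-np.sin(a0))/.4,t/2.0944],3))
```

```text
[ 0.38097836  0.47392559 -0.18695922] 0.031024279912978164 [0.61422357 0.20008655 0.27759618]
0.05 [-0.01   0.007  0.024]
0.1 [-0.021  0.013  0.048]
0.15 [-0.032  0.019  0.072]
0.2 [-0.043  0.025  0.095]
0.25 [-0.055  0.03   0.119]
0.3 [-0.067  0.034  0.143]
0.35 [-0.079  0.037  0.167]
0.4 [-0.091  0.04   0.191]
0.45 [-0.103  0.043  0.215]
0.5 [-0.115  0.045  0.239]
0.55 [-0.128  0.046  0.263]
0.6 [-0.14   0.046  0.286]
0.65 [-0.153  0.046  0.31 ]
0.7 [-0.165  0.046  0.334]
0.75 [-0.178  0.044  0.358]
```

{"method": "arm_command", "body": {
  "plan": [1,0,0,0,0,1,0,0,0,0,1,0,0,0,0,1,0,0,0,0],
  "newtons": 20
}}

```text
time_s: 11.7
ee_pos: [0.6143, 0.2, 0.2775]
eef_rot: [3.141, -0.0, 0.951]
force: [1.5, -0.5, 1.1]
grip_width: 0.0234
```

{"method": "arm_command", "body": {
  "plan": [1,-0.01,0.007,0,0.024,1,-0.021,0.013,0,0.048,1,-0.032,0.019,0,0.072,1,-0.043,0.025,0,0.095,1,-0.055,0.03,0,0.119,1,-0.067,0.034,0,0.143,1,-0.079,0.037,0,0.167,1,-0.091,0.04,0,0.191,1,-0.103,0.043,0,0.215,1,-0.115,0.045,0,0.239,1,-0.128,0.046,0,0.263,1,-0.128,0.046,0,0.263,1,-0.128,0.046,0,0.263]
}}

```text
time_s: 13.0
ee_pos: [0.563, 0.2178, 0.2775]
eef_rot: [-3.141, 0.002, 1.502]
force: [-1.9, -7.0, 3.8]
grip_width: 0.0234
```

{"method": "arm_command", "body": {
  "plan": [0.5,0,0,0,0,0.2,0,0,0,0,-0.2,0,0,0,0,-0.4,0,0,0,0,-0.4,0,0,0.1,0,-0.4,0,0,0.2,0,-0.4,0,0,0.32,0,-0.4,0,0,0.32,0,-0.4,-0.2,0,0.32,0,-0.4,-0.3,0,0.32,0,-0.4,-0.3,0,0.32,0]
}}

```text
time_s: 14.1
ee_pos: [0.4401, 0.2185, 0.405]
eef_rot: [-3.141, 0.0, 1.503]
force: [0.1, -0.1, -0.5]
grip_width: 0.0659
```

Run:
```python
from h import *
for c,(r0,r1,c0,c1) in(("scene",(140,270,280,410)),("top",(130,250,210,380))):
    im=vision.camera(c);k=cv2.resize(im[r0:r1,c0:c1],None,fx=4.5,fy=4.5,interpolation=cv2.INTER_CUBIC);cv2.imwrite(f"pics/{c}f.png",k)
o=sensors.get_obs();print(o["force"],o["grip_width"],o["ee_pos"],o["eef_rot"])
```

```text
[-0.54875593 -0.76967854  0.40524627] 0.06542937386090421 [0.44108381 0.21868584 0.40573828] [ 3.14121028e+00 -4.39490262e-04  1.50340819e+00]
```

View pics/scenef.png

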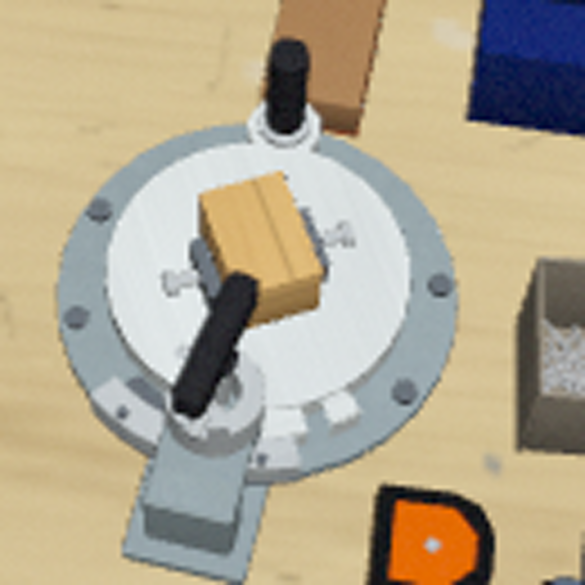

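View pics/topf.png

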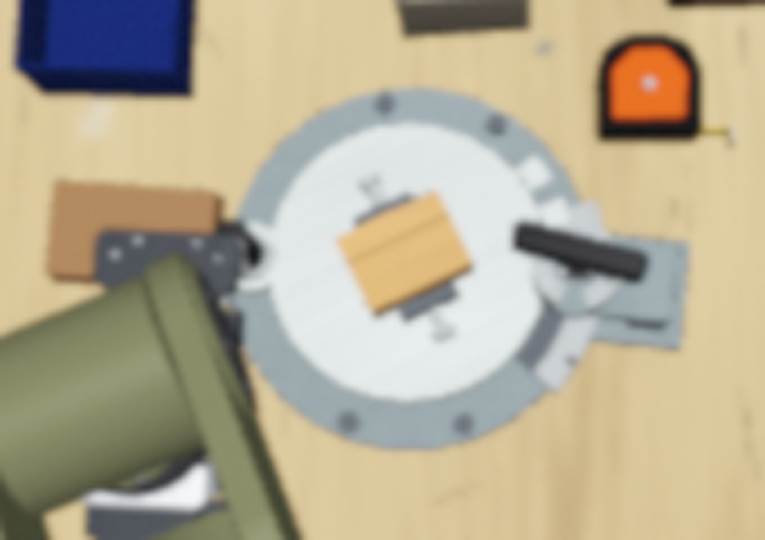

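{"method": "arm_command", "body": {
  "plan": [-0.3,0.263,-0.511,0,-0.05,-0.3,0.263,-0.511,0,-0.092,-0.3,0.263,-0.511,0,-0.092,-0.3,0.263,-0.511,0,-0.092,-0.3,0.263,-0.511,0,-0.092,-0.3,0.263,-0.511,0,-0.092,-0.3,0.263,-0.511,0,-0.092,-0.3,0.263,-0.511,-0.1,-0.092,-0.3,0.263,-0.511,-0.1,-0.092,-0.3,0.263,-0.511,-0.1,-0.092]
}}

```text
time_s: 15.2
ee_pos: [0.5482, 0.0149, 0.3659]
eef_rot: [-3.141, 0.0, 1.311]
force: [-0.4, -1.0, 0.3]
grip_width: 0.0612
```

{"method": "arm_command", "body": {
  "plan": [-0.3,-0.004,-0.002,-0.06,0,-0.3,-0.004,-0.002,-0.106,0,-0.3,-0.004,-0.002,-0.106,0,0.1,-0.004,-0.002,-0.106,0,0.4,-0.004,-0.002,-0.106,0,1,-0.004,-0.002,-0.106,0,1,-0.004,-0.002,-0.106,0,1,-0.004,-0.002,-0.106,0,1,-0.004,-0.002,-0.106,0,1,-0.004,-0.002,-0.106,0],
  "newtons": 10
}}

```text
time_s: 16.2
ee_pos: [0.5462, 0.0136, 0.3233]
eef_rot: [-3.139, -0.0, 1.309]
force: [-9.1, 2.7, 6.8]
grip_width: 0.0236
```

{"method": "arm_command", "body": {
  "plan": [1,-0.004,0.001,0,0,1,-0.004,0.001,0,0,1,-0.004,0.001,0,0,1,-0.004,0.001,0,0],
  "newtons": 45
}}

```text
time_s: 16.6
ee_pos: [0.5451, 0.0138, 0.3234]
eef_rot: [3.141, -0.0, 1.309]
force: [-1.8, 2.6, 6.1]
grip_width: 0.022
```

{"method": "arm_command", "body": {
  "plan": [1,0,0,0.01,0,1,0,0,0.022,0,1,0,0,0.022,0,1,0,0,0.022,0]
}}

```text
time_s: 17.0
ee_pos: [0.5449, 0.0136, 0.3313]
eef_rot: [-3.141, 0.0, 1.309]
force: [2.6, 0.8, -11.9]
grip_width: 0.0221
```

{"method": "arm_command", "body": {
  "plan": [1,0,0,0,-0.06,1,0.001,0,0,-0.12,1,0.001,0,0,-0.18,1,0.001,0,0,-0.24,1,0.002,0,0,-0.3,1,0.002,0,0,-0.36,1,0.002,0,0,-0.42,1,0.002,0,0,-0.48,1,0.002,0,0,-0.54,1,0.002,0,0,-0.6,1,0.002,0,0,-0.64,1,0.002,0,0,-0.668,1,0.002,0,0,-0.668,1,0.002,0,0,-0.668]
}}

```text
time_s: 18.4
ee_pos: [0.5455, 0.0138, 0.3312]
eef_rot: [-3.141, 0.002, -0.088]
force: [-4.4, 3.0, -11.9]
grip_width: 0.0218
```

Lower: expected to rest on the rim (lock 0.012, tool z about 0.319).

{"method": "arm_command", "body": {
  "plan": [1,0,0,-0.008,0,1,0,0,-0.016,0,1,0,0,-0.022,0,1,0,0,-0.022,0,1,0,0,-0.022,0]
}}

```text
time_s: 18.9
ee_pos: [0.5455, 0.0138, 0.3226]
eef_rot: [-3.141, 0.002, -0.088]
force: [-5.3, 2.6, -11.0]
grip_width: 0.0216
```

{"method": "arm_command", "body": {
  "plan": [1,0,0,-0.006,0,1,0,0,-0.009,0,1,0,0,-0.009,0,1,0,0,-0.009,0]
}}

```text
time_s: 19.3
ee_pos: [0.5456, 0.0138, 0.3199]
eef_rot: [-3.141, 0.001, -0.088]
force: [-6.9, 3.5, -3.2]
grip_width: 0.0218
```

{"method": "arm_command", "body": {
  "plan": [0.6,0,0,0,0,0.3,0,0,0,0,0,0,0,0,0,-0.3,0,0,0,0,-0.3,0,0,0,0,-0.3,0,0,0.05,0,-0.3,0,0,0.15,0,-0.3,0,0,0.22,0,-0.3,0,0,0.22,0,-0.4,-0.1,0.1,0.22,0.07,-0.4,-0.2,0.2,0.22,0.14,-0.4,-0.26,0.3,0.22,0.21,-0.4,-0.26,0.4,0.22,0.28,-0.4,-0.26,0.5,0.22,0.35,-0.4,-0.26,0.5,0.22,0.42,-0.4,-0.26,0.5,0.22,0.5,-0.4,-0.26,0.5,0.22,0.57,-0.4,-0.26,0.5,0.22,0.64,-0.4,-0.26,0.5,0.22,0.71,-0.4,-0.26,0.5,0.22,0.76]
}}

```text
time_s: 21.3
ee_pos: [0.4418, 0.2136, 0.4068]
eef_rot: [-3.141, 0.0, 1.508]
force: [-0.2, -0.0, 0.4]
grip_width: 0.0655
```

Run:
```python
from h import *
for c,(r0,r1,c0,c1) in(("scene",(140,270,280,410)),("top",(130,250,210,380))):
    im=vision.camera(c);k=cv2.resize(im[r0:r1,c0:c1],None,fx=4.5,fy=4.5,interpolation=cv2.INTER_CUBIC);cv2.imwrite(f"pics/{c}g.png",k)
o=sensors.get_obs();print(o["force"],o["grip_width"],o["ee_pos"],o["eef_rot"])
```

```text
[ 0.36161191 -0.45599393 -0.0682322 ] 0.06566527375673212 [0.44182344 0.21363102 0.40690517] [-3.14119481e+00  3.12386671e-04  1.50394393e+00]
```

View pics/sceneg.png

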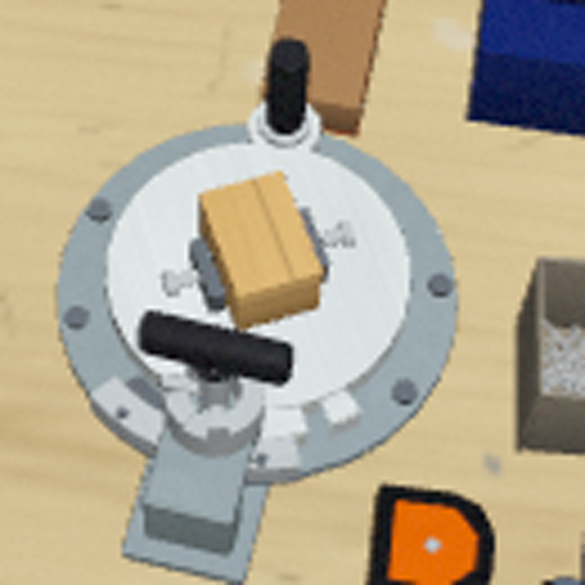

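View pics/topg.png

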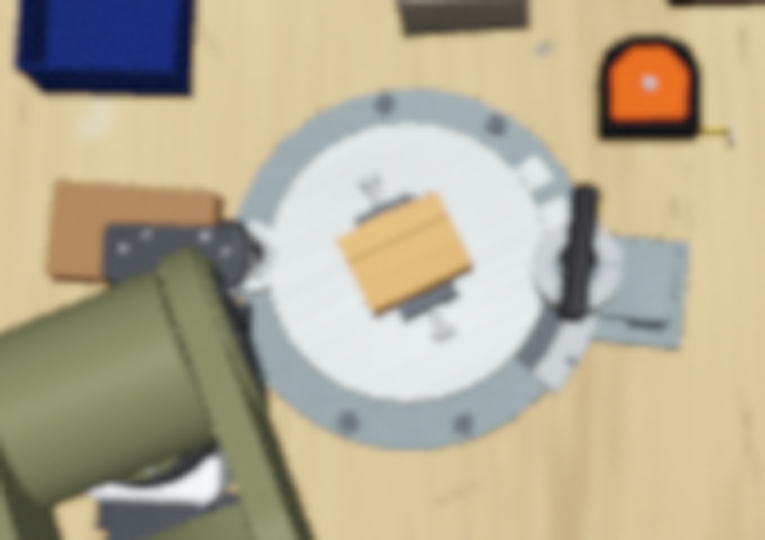

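{"method": "arm_command", "body": {
  "plan": [-0.4,0.15,0.01,0,0,-0.4,0.25,0.01,0,0,-0.4,0.303,0.01,0,0,-0.4,0.303,0.01,0,0,-0.4,0.303,0.01,-0.1,0,-0.4,0.303,0.01,-0.2,0,-0.4,0.303,0.01,-0.323,0,-0.4,0.303,0.01,-0.323,0,0,0.303,0.01,-0.323,0,0.3,0.303,0.01,-0.323,0,1,0.303,0.01,-0.323,0,1,0.303,0.01,-0.323,0,1,0.303,0.01,-0.323,0,1,0.303,0.01,-0.323,0,1,0.303,0.01,-0.323,0],
  "newtons": 20
}}

```text
time_s: 22.9
ee_pos: [0.563, 0.2177, 0.2788]
eef_rot: [3.141, -0.0, 1.502]
force: [-2.7, -0.2, 6.7]
grip_width: 0.0233
```

Run:
```python
from h import *
o=sensors.get_obs();print(o["force"],o["grip_width"],o["ee_pos"],o["eef_rot"])
a0=np.arctan2(o["ee_pos"][1]-.1185,o["ee_pos"][0]-.556);r=.1;print(a0)
for t in np.arange(.0,.5,.025):
    print(round(t,3),np.round([r*(np.cos(a0+t)-np.cos(a0))/.4,r*(np.sin(a0+t)-np.sin(a0))/.4,t/2.0944],4))
```

```text
[-2.70873781 -0.18491238  6.72826575] 0.023306626304820926 [0.56303111 0.21770101 0.27877018] [ 3.14125361e+00 -1.91976051e-04  1.50196828e+00]
1.500037267295005
0.0 [0. 0. 0.]
0.025 [-0.0062  0.0004  0.0119]
0.05 [-0.0125  0.0006  0.0239]
0.075 [-0.0187  0.0006  0.0358]
0.1 [-0.025   0.0005  0.0477]
0.125 [-0.0312  0.0003  0.0597]
0.15 [-0.0375 -0.0002  0.0716]
0.175 [-0.0437 -0.0007  0.0836]
0.2 [-0.0499 -0.0015  0.0955]
0.225 [-0.0561 -0.0023  0.1074]
0.25 [-0.0622 -0.0034  0.1194]
0.275 [-0.0684 -0.0046  0.1313]
0.3 [-0.0745 -0.0059  0.1432]
0.325 [-0.0806 -0.0074  0.1552]
0.35 [-0.0866 -0.0091  0.1671]
0.375 [-0.0926 -0.0109  0.179 ]
0.4 [-0.0985 -0.0128  0.191 ]
0.425 [-0.1044 -0.0149  0.2029]
0.45 [-0.1102 -0.0171  0.2149]
0.475 [-0.116  -0.0195  0.2268]
```

{"method": "arm_command", "body": {
  "plan": [1,-0.003,0,0,0.006,1,-0.006,0,0,0.012,1,-0.009,0,0,0.018,1,-0.0125,0,0,0.024,1,-0.016,0,0,0.03,1,-0.019,0,0,0.036,1,-0.019,0,0,0.036],
  "newtons": 25
}}

```text
time_s: 23.6
ee_pos: [0.5557, 0.2177, 0.2788]
eef_rot: [3.14, -0.001, 1.578]
force: [3.2, 1.2, 3.6]
grip_width: 0.0237
```

{"method": "arm_command", "body": {
  "plan": [1,-0.003,0,0,0.006,1,-0.006,0,0,0.012,1,-0.009,0,0,0.018,1,-0.0125,0,0,0.024,1,-0.016,0,0,0.03,1,-0.019,-0.001,0,0.036,1,-0.019,-0.001,0,0.036]
}}

```text
time_s: 24.3
ee_pos: [0.5492, 0.2171, 0.2788]
eef_rot: [3.134, -0.001, 1.653]
force: [24.3, 2.1, -7.6]
grip_width: 0.0236
```

{"method": "arm_command", "body": {
  "plan": [1,0.006,0,0,-0.01,1,0.012,0,0,-0.02,1,0.012,0,0,-0.02]
}}

```text
time_s: 24.6
ee_pos: [0.5529, 0.2174, 0.2787]
eef_rot: [3.14, -0.0, 1.611]
force: [3.8, 2.7, 4.1]
grip_width: 0.0235
```

{"method": "arm_command", "body": {
  "plan": [1,0.006,0,0,-0.01,1,0.012,0,0,-0.01,1,0.012,0,0,-0.01]
}}

```text
time_s: 24.9
ee_pos: [0.5563, 0.2176, 0.2785]
eef_rot: [-3.136, 0.001, 1.59]
force: [-18.7, -1.3, 18.5]
grip_width: 0.0236
```

Run:
```python
from h import *
for c,(r0,r1,c0,c1) in(("scene",(140,270,280,410)),):
    im=vision.camera(c);k=cv2.resize(im[r0:r1,c0:c1],None,fx=4.5,fy=4.5,interpolation=cv2.INTER_CUBIC);cv2.imwrite(f"pics/{c}h.png",k)
```

```text
(no output)
```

View pics/sceneh.png

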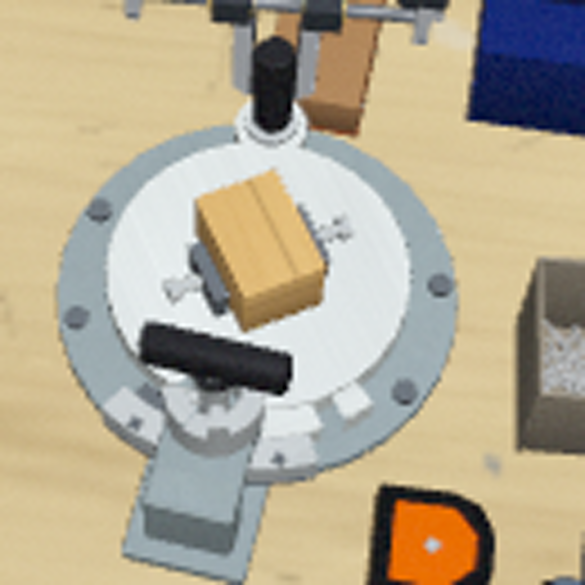

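Run:
```python
from h import *
f=lambda r,c:((r-140)*4.5,(c-280)*4.5)
for z in(0,.004,.012,.016): print(z,np.round(f(*proj("scene",[.546,.0135,.138+z])),1))
# sub-pixel shift: template register of bar between g and h pics
a=cv2.imread("pics/sceneg.png",0);b=cv2.imread("pics/sceneh.png",0)
t=a[305:390,130:300];r=cv2.matchTemplate(b[280:430,110:330],t,cv2.TM_CCOEFF_NORMED);_,s,_,p=cv2.minMaxLoc(r);print("shift x,y",p[0]+110-130,p[1]+280-305,s)
im=vision.camera("scene")
a=cv2.imread("pics/scenez.png",0)  # initial home: 4x, offset 140,270
t=cv2.resize(a[280:355,155:310],None,fx=4.5/4,fy=4.5/4);r=cv2.matchTemplate(b,t,cv2.TM_CCOEFF_NORMED);_,s,_,p=cv2.minMaxLoc(r)
print("home vs now", p, ((155/4+270-280)*4.5, (280/4)*4.5), s)
```

```text
0 [348.4 210. ]
0.004 [344.8 210.1]
0.012 [337.6 210.2]
0.016 [334.  210.3]
shift x,y 0 10 0.9095095992088318
home vs now (129, 315) (129.375, 315.0) 0.9502626657485962
```

The handle sits where it was in the first picture at home, about 11 mm lower than on the rim, and the table resists both ways. I'll unload the post, let go and back off.

{"method": "arm_command", "body": {
  "plan": [1,-0.009,0,0,0.008,1,-0.009,0,0,0.008,1,-0.009,0,0,0.008,0.5,-0.009,0,0,0.008,0.2,-0.009,0,0,0.008,-0.2,-0.009,0,0,0.008,-0.4,-0.009,0,0,0.008,-0.4,-0.009,0,0.1,0.008,-0.4,-0.009,0,0.2,0.008,-0.4,-0.009,0,0.32,0.008,-0.4,-0.1,0,0.35,0.008,-0.4,-0.2,0,0.35,0.008,-0.4,-0.3,0,0.35,0.008,-0.4,-0.3,0,0.35,0.008,-0.4,-0.3,0,0.35,0.008]
}}

```text
time_s: 26.5
ee_pos: [0.4372, 0.2174, 0.4187]
eef_rot: [3.141, -0.0, 1.607]
force: [-0.9, -0.0, 0.5]
grip_width: 0.0661
```

Run:
```python
from h import *
im=vision.camera("scene");b=cv2.resize(im[140:270,280:410],None,fx=4.5,fy=4.5,interpolation=cv2.INTER_CUBIC);cv2.imwrite("pics/scenei.png",b)
b=cv2.cvtColor(b,cv2.COLOR_BGR2GRAY)
a=cv2.imread("pics/scenez.png",0)
t=cv2.resize(a[280:355,155:310],None,fx=4.5/4,fy=4.5/4);r=cv2.matchTemplate(b,t,cv2.TM_CCOEFF_NORMED);_,s,_,p=cv2.minMaxLoc(r)
print("home (129.4,315) vs now", p, s)
for d in vision.pinpoint("post_grip","scene")[:1]:
    q=ray("scene",d["at"],.094);print(q,np.arctan2(q[1]-.1185,q[0]-.556)-.951)
o=sensors.get_obs();print(o["force"],o["ee_pos"])
```

```text
home (129.4,315) vs now (129, 315) 0.9495934844017029
[0.56738794 0.21689389 0.094     ] 0.5045707373258946
[ 0.46848298 -0.60328807 -0.52932002] [0.43816617 0.21725298 0.41823736]
```

View pics/scenei.png

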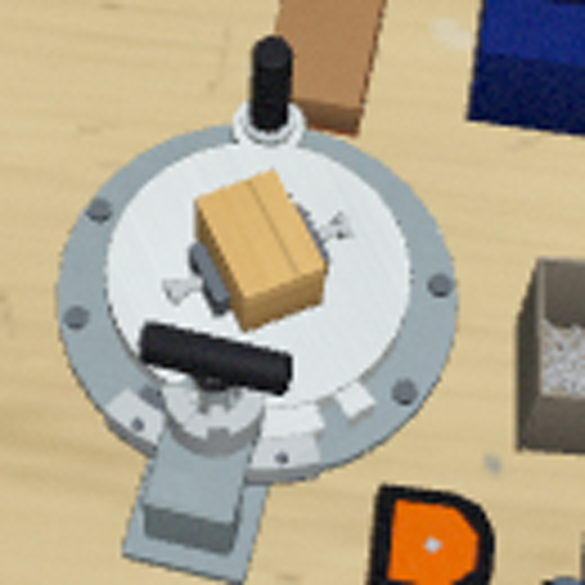

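```bash
python3 -c "
from station import job
print(job.hand_in())"
```

```text
the job is handed in; nothing more can be done
None
```

I moved the table to its second notch and locked it there, then let go of everything and handed in at about 26.5 s of the 72 s. The hand-in gives no verdict.

- **What I did:** I parked the T-handle in its rest notch and swung the table about 0.55 rad by the post. I then turned the handle back, lowered it until it rested on the rim, and felt forward with the post until the tongue dropped.
- **Lock:** In the pictures the handle dropped about 11 mm from its height on the rim. It now matches its first, home position to within a pixel, parallel to where it started.
- **Table:** It is held both ways: 24 N pushing forward and 19 N pushing back stopped it. From the post's position it stands at about 0.65 rad.
- **Clear of everything:** The gripper is open and away from the fixture, with about 1 N or less on the wrist. I saw no bystander move in the views I took, but I did not measure them.

Some checks disagreed:
- **Table angle:** The last network reading of the post gave 0.50 rad, against about 0.65 rad from the arm's position and the picture. I put that down to the network's usual error.
- **Notch position:** I had estimated the notch at 0.68–0.72 rad from the first pictures, a little beyond where it locked.
- **Handle width:** The gripper read about 22 mm on the bar, against the 18 mm given.

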